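Square a tube rack into the corner of the rack scanner and start the scan

TASK

Push the rack of blood tubes along the bench into the corner of the rack scanner, so that its long side is flush against the scanner's front face and its end is flush against the side fence; then press the scan button fully down and let it go. Only slide the rack with the fingers on its body: do not lift or tip it, do not touch the tubes, and leave the bottle, the jar and the stamp where they stand.

Things in the scene. Friction and masses are not known exactly. Their poses are not given: they have to be found in the camera images.
- rack: loose slate-blue tube rack with white top plate, a solid block 90 mm (its x) by 120 mm (its y) by 40 mm high, 0.25 to 0.5 kg with its tubes; origin at the centre of its underside, z up. Starts nearer the robot and farther right than its home, on open bench, within 0.35 rad of the scanner's directions, long side (y) facing the scanner
- tubes: the 12 sealed tubes with purple caps fixed in the rack; origin at the centre of the rack's top face, axes as the rack. 15 mm caps, 3 rows along x and 4 along y at 22 mm pitch, 22 mm above the rack top (62 mm above the bench), at least 15 mm inside the rack's long sides and 19 mm inside its ends. Not to be touched
- scanner: rack scanner fixed to the bench, turned up to 0.2 rad. Origin on the bench at the inner corner of front face and side fence; x points away from the robot, y left. Light grey housing x 0 to 110, y -205 to 15, 50 mm high; its front face is the plane x = 0. Aluminium side fence x -100 to 0, y 0 to 15, 30 mm high; its inner face is the plane y = 0
- rack_home (a point): point on the bench, fixed to the scanner at its x = -45, y = -60 mm, axes as the scanner: where the rack's origin lies when the rack is pushed fully home in the corner, touching front face and fence
- scan_button (a joint): travel of the scan button, m: 0 up, 0.006 fully down; counted as pressed beyond 0.004. Spring, about 5 N when fully down; comes up by itself
- scan_button_top (a point): centre of the top of the scan button, a grey round button of 32 mm diameter in a black housing on top of the scanner's right end (at x = 50, y = -155 mm of the scanner); pressed straight down
- bottle: loose white bottle, 48 mm diameter, 105 mm high, to the left of the side fence; origin at the centre of its underside. Leave it
- jar: loose jar, 60 mm diameter, 70 mm high, right of the rack and the scanner; origin at the centre of its underside. Leave it
- stamp: loose office stamp, 36 by 56 mm, 60 mm high, left of the work on the robot's side of the bottle; origin at the centre of its underside. Leave it
Mind the look-alikes: they are no part of the job. There is more than one size of the rack; the job needs the smallest.

How it is judged:
By the outcome, as a careful person would: the job done as asked, in the order asked, and still so for the second after the job is handed in, with the robot touching nothing.
It also fails if it takes over 58 s, if anything falls off the work surface, if the arm or the gripper's body presses on something with over 40 N, if the wrist force passes 120 N, or if a joint passes its speed limit or range.

ROBOT

A 6-joint arm with a two-finger parallel gripper is mounted at the origin on the work surface. World frame = base frame: x ahead of the robot, y to its left, z up, the work surface at z = 0. Lengths are in m, angles in rad, forces in N, time in s.
With the tool pointing down it reaches from about 0.4 to 0.825 m from the base axis. Payload 7 kg.
Tool frame: the origin (TCP) lies at the centre of the arm's flange, where the gripper is bolted on; the fingertips stand 178 mm ahead of it and the grasp point (between the pads) lies arm.tcp_to_grasp ahead of it (arm.tcp_to_grasp is the distance from the TCP to the grasp point, in m); z points along the fingers, y is the direction in which the jaws open and shut (so a half turn about z gives the same grasp; the last joint's range is limited). The gripper opens to 88 mm and grips with 3 to 60 N. Pads are 19 mm wide; open, the fingers measure 130 mm over their backs; the gripper's body (78 mm by 193 mm) begins 47 mm behind the grasp point.
Start: joints at [-0.958, 0.359, 0.012, 0, -1.224, -0.288], TCP at [0.215, -0.64, 0.405] pointing down, gripper open.
Joint ranges: [-3.07, 3.07], [-1.43, 2.12], [-1.02, 1.25], [-3.03, 1.67], [-3.05, -0], [-3.03, 3.03]. Speed limits (rad/s): [2.39, 2.39, 3.01, 3.14, 3.14, 3.14].

INTERFACE

Orientations are given as [roll, pitch, yaw] about the fixed x, y, z axes, in that order (R = Rz(yaw) Ry(pitch) Rx(roll)).
In Python, from station import arm gives the robot as it stands.
- The arm moves only by the tool move_arm, never from a script. Its argument "deltas" is a list of rows, each a list of 6 numbers: the shift along the world's x, y, z in mm, then the turn, a rotation vector about the world's x, y, z in degrees. In form: [[tx, ty, tz, ax, ay, az], ...]. A call has exactly 5 rows; each row shifts and turns the commanded pose from where the row before left it; what a row does not reach is not made up. A row lasts 1/12 s, in which the tool goes at most 41.7 mm and 7.16 degrees, less where a joint would pass 70% of its speed; a pose out of reach is approached as far as the arm can. A call with a gripper value outside its range is refused whole. "claw" is the closure in counts, from 0 (fully open) to 255 (shut), set as the call begins (left out, the last holds). The fingers move at their own pace and stop on an object; "squeeze" is the grip in N (left out, the last holds). Time passes only in rows, so rows that do not move let the fingers close, or fill a call up. It gives the time, the measured TCP pose, the force and the opening at its end, in the units of the state.
- arm.get_state(): the state, without advancing time (a new reading comes with each control period).
- arm.grab_frame(name): name is "side" or "top"; returns the picture (480x640x3 uint8, red, green, blue); there is no depth.
- arm.calibration(name): a dict with "intrinsics" (3x3 intrinsics, pixels), "k1" (the pictures are not rectified: a ray, as slopes to the right and down, at radius r is drawn at 1 + k1 r^2 times it, then the intrinsics apply), "T" (4x4, takes a point from camera to world coordinates). Camera axes: x right, y up, looking along -z (the intrinsics and any distortion apply to the point x, -y, -z); pixel columns grow to the right and rows downward; lengths in m; the calibration is good to about 2 mm. A picture is of the moment at which its call begins. calibration takes no time and is no camera call.
- arm.job_done(): hands the job in, once; it reports no verdict.
Trained networks look in the newest picture that a camera, given by its name, has taken for a name from the list of things; names that differ only in an ending like _2 or _b are one class to them, and where a whole thing is asked for, a point or a joint stands for the part that bears it (a point fixed in the world has none). Each returns a list of dicts, best first, with "score" (0 to 1); they miss things now and then, are a little off and sometimes report something else, mostly with a low value. They report only what shows in the picture. A call takes as long as a camera call. They do not tell look-alikes from the thing itself.
- arm.spot_in(thing, camera): "xy" ([column, row] in pixels, amid what is visible of it).
- arm.masks_of(thing, camera): "pixels" (480x640 bool, what is visible of it) and "xy" ([column, row] in pixels, amid what is visible of it).
- arm.spot_point(thing, camera): "xy" ([column, row] in pixels: a listed point, or the origin of a listed thing).
The state is a dict: "t": time; "q": joint angles; "qd": joint speeds; "joint_efforts": joint torques, N m; "eef_pos": TCP position; "ee_rot": TCP orientation; "force": force on the tool from outside, world axes, zero at the start; "moment": the same for the moment, N m; "width": finger opening in m.
Only numpy, scipy, OpenCV 4.12 (cv2) and the standard library are available. Lean on these libraries where they do the work, as an engineer would, in place of code of your own. Each camera call takes 0.05 s, during which the arm holds its last target. There are 200 camera calls.

## Working session

There is one attempt and no reset: what is moved stays moved. The work goes in short steps, Python scripts to look and compute and a tool call to move; the robot and the scene stay as the last step left them, time stands still between calls to the robot, and variables do not carry over. Pictures are saved under pics/ and viewed, about 8 in all and at most 12, crops included, and the job is handed in when it is done.

Besides the shell and the picture viewer there is one more tool, called after "Call:" by a JSON object that holds its "op" and its "data". move_arm: Moves the arm, as the interface text tells. Its arguments: {"type":"object","properties":{"deltas":{"type":"array","items":{"type":"array","items":{"type":"number"}}},"claw":{"type":"number"},"squeeze":{"type":"number"}},"required":["deltas"]}

```bash
mkdir -p pics; ls; cat > h.py <<'E'
from station import arm
import numpy as np, cv2
def save(n,f):
    im=arm.grab_frame(n); cv2.imwrite(f'pics/{f}.png',im[:,:,::-1]); return im
def ray(n,uv):
    c=arm.calibration(n);K=np.array(c['intrinsics']);k=c['k1'];T=np.array(c['T'])
    d=np.array([(uv[0]-K[0,2])/K[0,0],(uv[1]-K[1,2])/K[1,1]]);s=d.copy()
    for _ in range(20): s=d/(1+k*(s@s))
    return T[:3,3],T[:3,:3]@np.array([s[0],-s[1],-1])
def atz(n,uv,z):
    o,d=ray(n,uv); return o+d*(z-o[2])/d[2]
def proj(n,p):
    c=arm.calibration(n);K=np.array(c['intrinsics']);T=np.array(c['T'])
    q=T[:3,:3].T@(np.asarray(p,float)-T[:3,3]); s=np.array([q[0],-q[1]])/-q[2]
    s=s*(1+c['k1']*(s@s)); return np.array([K[0,0]*s[0]+K[0,2],K[1,1]*s[1]+K[1,2]])
def tri(a,ua,b,ub):
    o1,d1=ray(a,ua);o2,d2=ray(b,ub)
    s=np.linalg.lstsq(np.stack([d1,-d2],1),o2-o1,rcond=None)[0]
    p,q=o1+s[0]*d1,o2+s[1]*d2; return (p+q)/2,np.linalg.norm(p-q)
E
python3 - <<'E'
from h import *
np.set_printoptions(precision=3,suppress=True)
a=save('top','top0');b=save('side','side0')
for n in('top','side'):
    print(n,np.array(arm.calibration(n)['T']),np.array(arm.calibration(n)['intrinsics'])[0])
    for t in ('rack','scanner','scan_button','bottle','jar','stamp'):
        print(t,[(np.round(r['xy']),round(r['score'],2)) for r in arm.spot_in(t,n)])
    for t in ('rack','rack_home','scan_button_top','scanner'):
        print('pt',t,[(np.round(r['xy'],1),round(r['score'],2)) for r in arm.spot_point(t,n)])
print(arm.tcp_to_grasp,arm.get_state())
E
```

```text
pics
top [[ 0.012  0.994 -0.107  0.456]
 [-1.     0.014  0.021 -0.029]
 [ 0.022  0.107  0.994  0.992]
 [ 0.     0.     0.     1.   ]] [506.06    0.    315.152]
rack [(array([334., 269.]), 0.96), (array([440., 134.]), 0.92), (array([406., 380.]), 0.75)]
scanner [(array([278., 189.]), 0.83)]
scan_button [(array([314., 182.]), 0.72), (array([198., 320.]), 0.62)]
bottle [(array([199., 253.]), 0.56)]
jar [(array([437., 255.]), 0.74), (array([313., 182.]), 0.57)]
stamp [(array([199., 320.]), 0.75), (array([315., 184.]), 0.51)]
pt rack [(array([436.7, 139.1]), 0.83), (array([338.6, 268.6]), 0.77), (array([401.5, 375.9]), 0.72)]
pt rack_home []
pt scan_button_top [(array([310.2, 179.9]), 0.76)]
pt scanner [(array([237.1, 226.7]), 0.93)]
side [[-0.973  0.165 -0.163  0.445]
 [-0.232 -0.701  0.675  0.513]
 [-0.003  0.694  0.72   0.655]
 [ 0.     0.     0.     1.   ]] [461.471   0.    320.234]
rack [(array([352., 242.]), 0.93), (array([463., 212.]), 0.84), (array([253., 156.]), 0.7)]
scanner [(array([258., 279.]), 0.93)]
scan_button [(array([260., 225.]), 0.56)]
bottle [(array([304., 349.]), 0.76)]
jar [(array([358., 168.]), 0.55)]
stamp [(array([386., 375.]), 0.81)]
pt rack [(array([463.1, 222.7]), 0.83), (array([351.9, 248. ]), 0.73), (array([256.7, 164.9]), 0.6)]
pt rack_home []
pt scan_button_top [(array([263.7, 225.5]), 0.77)]
pt scanner [(array([281.7, 322.5]), 0.83)]
0.1593 {'t': 1.1, 'q': array([-0.958,  0.359,  0.012, -0.   , -1.224, -0.288]), 'qd': array([-0.   ,  0.   , -0.   , -0.002, -0.001, -0.001]), 'joint_efforts': array([  0.   , -58.24 ,  29.331,   7.003,   0.012,  -0.   ]), 'eef_pos': array([ 0.215, -0.64 ,  0.405]), 'ee_rot': array([-3.142,  0.   , -2.817]), 'force': array([ 0.975, -0.21 ,  0.155]), 'moment': array([-0.015,  0.012,  0.014]), 'width': 0.08756984505095308}
```

View pics/top0.png

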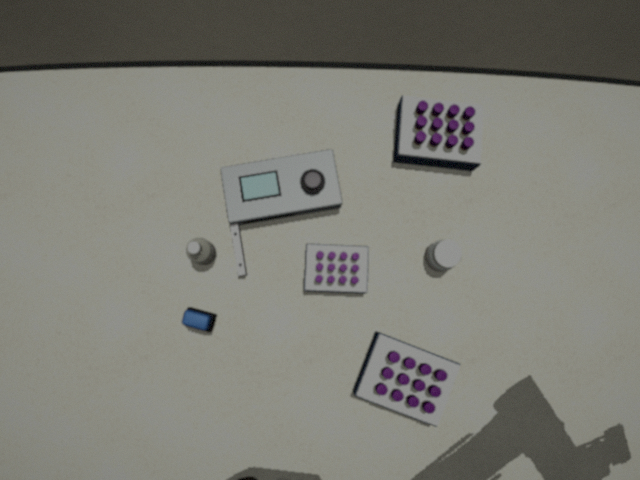

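View pics/side0.png

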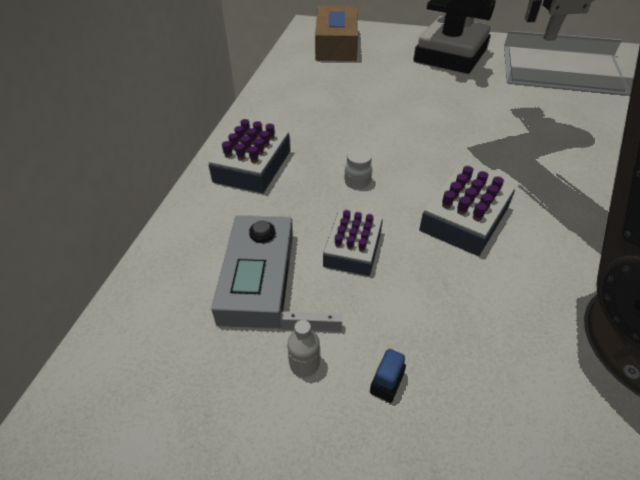

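The look-alike racks in the top view are at (440,134), which is tall and large, at (406,380), which is large, and at (337,269), which is the smallest. I choose (337,269), since its spot right and nearer of the scanner corner also matches. I'll check its size and corners in a crop.

```bash
python3 - <<'E'
from h import *
a=cv2.imread('pics/top0.png')
cv2.imwrite('pics/crop0.png',cv2.resize(a[140:310,180:380],None,fx=4,fy=4,interpolation=cv2.INTER_CUBIC)[:600])
np.set_printoptions(precision=4,suppress=True)
g=lambda n,t:arm.spot_point(t,n)
print('button',tri('top',(310.2,179.9),'side',(263.7,225.5)))
print('scanner',tri('top',(237.1,226.7),'side',(281.7,322.5)),atz('top',(237.1,226.7),0))
print('rack',tri('top',(338.6,268.6),'side',(351.9,248)))
arm.grab_frame('top')
for r in arm.masks_of('rack','top'):
    m=r['pixels'].astype(np.uint8); c=max(cv2.findContours(m,0,2)[0],key=cv2.contourArea)
    q=cv2.boxPoints(cv2.minAreaRect(c)); P=np.array([atz('top',x,.04)[:2] for x in q])
    print(r['score'],q.round(1).tolist(),P,[np.linalg.norm(P[i]-P[i-1]).round(3) for i in (0,1)])
for t in('bottle','jar','stamp'):
    r=arm.spot_point(t,'top'); s=arm.spot_point(t,'side')
    print(t,[atz('top',x['xy'],0)for x in r[:2]],[atz('side',x['xy'],0)for x in s[:2]])
E
```

```text
button (array([ 0.6849, -0.0382,  0.076 ]), np.float64(0.0035622811363921147))
scanner (array([0.6098, 0.1051, 0.0016]), np.float64(0.0027199609210115617)) [0.6086 0.1051 0.    ]
rack (array([ 0.5292, -0.0974, -0.0076]), np.float64(0.0008215423054101218))
0.77 [[304.20001220703125, 290.6000061035156], [305.8999938964844, 242.10000610351562], [368.70001220703125, 244.3000030517578], [366.8999938964844, 292.79998779296875]] [[ 0.483  -0.0297]
 [ 0.5749 -0.0317]
 [ 0.5724 -0.1512]
 [ 0.4802 -0.148 ]] [np.float64(0.118), np.float64(0.092)]
0.75 [[349.6000061035156, 394.3999938964844], [374.3999938964844, 329.79998779296875], [461.29998779296875, 363.1000061035156], [436.5, 427.70001220703125]] [[ 0.2906 -0.1169]
 [ 0.4109 -0.1624]
 [ 0.3484 -0.329 ]
 [ 0.2272 -0.2817]] [np.float64(0.177), np.float64(0.129)]
0.66 [[389.20001220703125, 161.1999969482422], [397.6000061035156, 93.80000305175781], [487.0, 105.0], [478.6000061035156, 172.3000030517578]] [[ 0.7364 -0.1919]
 [ 0.8768 -0.2108]
 [ 0.8609 -0.3946]
 [ 0.719  -0.3706]] [np.float64(0.179), np.float64(0.142)]
bottle [array([0.5539, 0.1706, 0.    ]), array([ 0.7086, -0.0416,  0.    ])] [array([0.5548, 0.1706, 0.    ])]
jar [array([ 0.5556, -0.2922,  0.    ])] [array([ 0.5531, -0.2947,  0.    ])]
stamp [array([ 0.4238,  0.1738, -0.    ])] [array([0.4269, 0.1763, 0.    ])]
```

View pics/crop0.png

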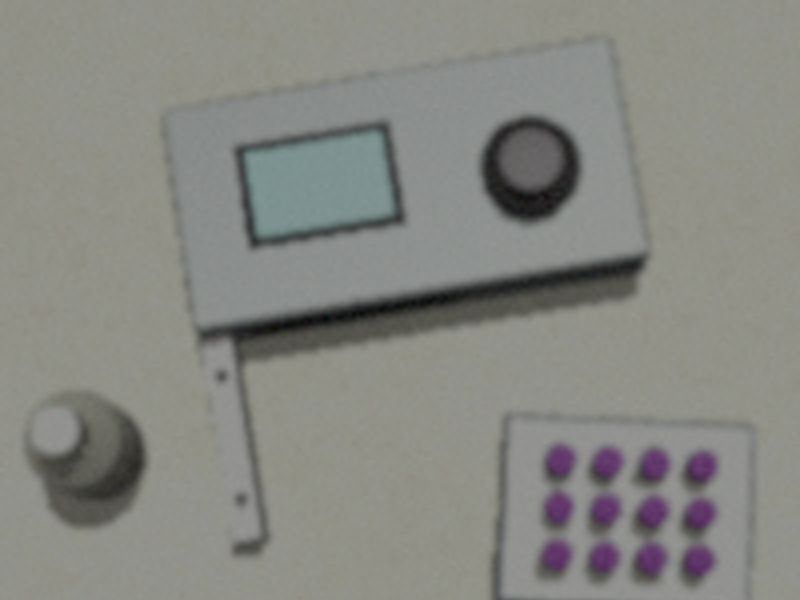

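The crop confirms the choice: the smallest rack (118×92 mm) has top corners at full-image pixels (307,243) and (368,247). The scanner is turned by about 0.174 rad, with its origin at about (0.609, 0.105). I'm moving the hand above the robot-side long face, aligned with the scanner.

Call:
{"op": "move_arm", "data": {"deltas": [[16,36,0,0,0,-0.6],[16,36,0,0,0,-0.6],[16,36,0,0,0,-0.6],[16,36,0,0,0,-0.6],[16,36,0,0,0,-0.6]], "claw": 95}}

```text
t: 1.92
eef_pos: [0.2956, -0.4581, 0.4046]
ee_rot: [-3.142, 0.0, -2.87]
force: [1.4, 0.7, 0.3]
width: 0.0597
```

Call:
{"op": "move_arm", "data": {"deltas": [[16,36,0,0,0,-0.6],[16,36,0,0,0,-0.6],[16,36,0,0,0,-0.6],[16,36,0,0,0,-0.6],[16,36,0,0,0,-0.6]]}}

```text
t: 2.33
eef_pos: [0.3756, -0.2779, 0.4051]
ee_rot: [-3.141, 0.001, -2.922]
force: [0.6, 0.5, -0.1]
width: 0.0549
```

Call:
{"op": "move_arm", "data": {"deltas": [[16,36,0,0,0,-0.6],[16,36,0,0,0,-0.6],[16,36,0,0,0,-0.6],[16,36,0,0,0,-0.6],[12,36,0,0,0,-0.2]]}}

```text
t: 2.75
eef_pos: [0.452, -0.0977, 0.4051]
ee_rot: [-3.141, 0.001, -2.967]
force: [1.7, 0.1, -1.1]
width: 0.055
```

Call:
{"op": "move_arm", "data": {"deltas": [[0,0,-36,0,0,0],[0,0,-36,0,0,0],[0,0,-36,0,0,0],[0,0,-36,0,0,0],[0,0,-28,0,0,0]]}}

```text
t: 3.17
eef_pos: [0.4507, -0.0995, 0.2307]
ee_rot: [3.141, -0.001, -2.967]
force: [0.4, 0.3, -1.0]
width: 0.0556
```

```bash
python3 - <<'E'
from h import *
a=save('side','s1');b=save('top','t1')
cv2.imwrite('pics/c1.png',np.hstack([cv2.resize(x[y:y+200,u:u+200],(400,400)) for x,y,u in((a[:,:,::-1],130,260),(b[:,:,::-1],200,250))]))
E
```

```text
(no output)
```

View pics/c1.png

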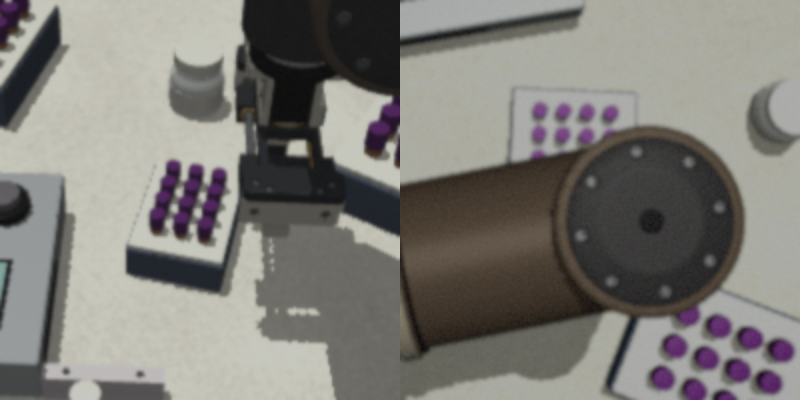

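The view (left crop) shows the fingers just behind the rack's near face at about (290,215), with nothing touching. I'll back off slightly, then lower.

Call:
{"op": "move_arm", "data": {"deltas": [[-6,-1,0,0,0,0],[0,0,-20,0,0,0],[0,0,-18,0,0,0],[0,0,0,0,0,0],[0,0,0,0,0,0]]}}

```text
t: 3.68
eef_pos: [0.4458, -0.1007, 0.1962]
ee_rot: [-3.141, 0.001, -2.967]
force: [-0.1, 0.4, 0.6]
width: 0.0548
```

Call:
{"op": "move_arm", "data": {"deltas": [[4,0.7,0,0,0,0],[4,0.7,0,0,0,0],[4,0.7,0,0,0,0],[4,0.7,0,0,0,0],[4,0.7,0,0,0,0]]}}

```text
t: 4.1
eef_pos: [0.4656, -0.0972, 0.195]
ee_rot: [3.142, -0.0, -2.967]
force: [-1.6, -0.7, 1.5]
width: 0.0549
```

Call:
{"op": "move_arm", "data": {"deltas": [[4,0.7,0,0,0,0],[4,0.7,0,0,0,0],[4,0.7,0,0,0,0],[4,0.7,0,0,0,0],[4,0.7,0,0,0,0]]}}

```text
t: 4.52
eef_pos: [0.4857, -0.0937, 0.1945]
ee_rot: [-3.142, -0.0, -2.967]
force: [-0.8, -2.0, -0.2]
width: 0.0553
```

Call:
{"op": "move_arm", "data": {"deltas": [[5,0.9,0,0,0,0],[5,0.9,0,0,0,0],[5,0.9,0,0,0,0],[5,0.9,0,0,0,0],[5,0.9,0,0,0,0]]}}

```text
t: 4.93
eef_pos: [0.5109, -0.089, 0.1946]
ee_rot: [3.142, 0.0, -2.967]
force: [-0.9, -1.2, 0.2]
width: 0.055
```

Call:
{"op": "move_arm", "data": {"deltas": [[4,0.7,0,0,0,0],[4,0.7,0,0,0,0],[4,0.7,0,0,0,0],[2,0.35,0,0,0,0],[2,0.35,0,0,0,0]]}}

```text
t: 5.35
eef_pos: [0.5264, -0.0864, 0.1947]
ee_rot: [-3.142, -0.001, -2.967]
force: [-2.6, -0.6, 1.8]
width: 0.055
```

```bash
python3 - <<'E'
from h import *
a=save('side','s2');b=save('top','t2')
cv2.imwrite('pics/c2.png',np.hstack([cv2.resize(x[y:y+200,u:u+200],(400,400)) for x,y,u in((a[:,:,::-1],160,220),(b[:,:,::-1],150,220))]))
E
```

```text
(no output)
```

View pics/c2.png

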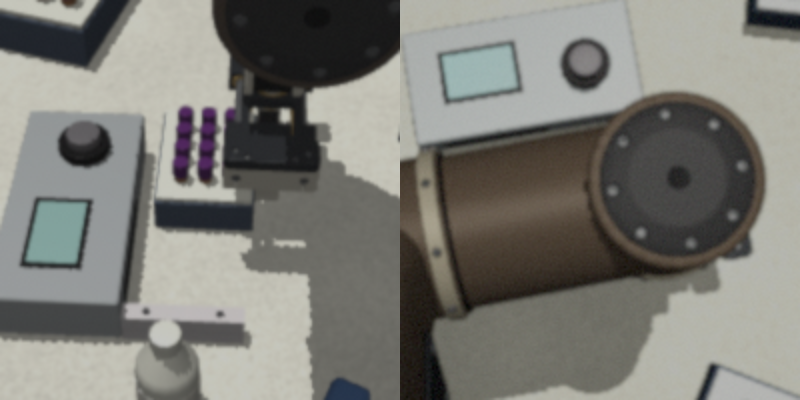

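The left crop shows the rack parallel to the scanner face with a small gap, at about (302,245) in the side picture. I'll continue slowly until it makes contact.

Call:
{"op": "move_arm", "data": {"deltas": [[2,0.35,0,0,0,0],[2,0.35,0,0,0,0],[2,0.35,0,0,0,0],[2,0.35,0,0,0,0],[2,0.35,0,0,0,0]]}}

```text
t: 5.87
eef_pos: [0.5365, -0.0846, 0.1947]
ee_rot: [-3.142, -0.0, -2.967]
force: [-3.4, 0.5, 0.0]
width: 0.0549
```

Call:
{"op": "move_arm", "data": {"deltas": [[0.8,0.14,0,0,0,0],[0.8,0.14,0,0,0,0],[0.8,0.14,0,0,0,0],[0,0,0,0,0,0],[0,0,0,0,0,0]]}}

```text
t: 6.28
eef_pos: [0.5389, -0.0842, 0.1947]
ee_rot: [-3.142, 0.0, -2.967]
force: [-0.8, -0.7, 0.9]
width: 0.0548
```

Call:
{"op": "move_arm", "data": {"deltas": [[0.8,0.14,0,0,0,0],[0.8,0.14,0,0,0,0],[0,0,0,0,0,0],[0,0,0,0,0,0],[0,0,0,0,0,0]]}}

```text
t: 6.7
eef_pos: [0.5406, -0.0839, 0.1947]
ee_rot: [-3.142, 0.0, -2.967]
force: [-1.9, -0.2, -0.7]
width: 0.0553
```

Call:
{"op": "move_arm", "data": {"deltas": [[0.8,0.14,0,0,0,0],[0.8,0.14,0,0,0,0],[0,0,0,0,0,0],[0,0,0,0,0,0],[0,0,0,0,0,0]]}}

```text
t: 7.12
eef_pos: [0.5421, -0.0836, 0.1947]
ee_rot: [-3.142, 0.0, -2.967]
force: [-0.3, 0.3, 0.4]
width: 0.0549
```

Call:
{"op": "move_arm", "data": {"deltas": [[0.8,0.14,0,0,0,0],[0.8,0.14,0,0,0,0],[0,0,0,0,0,0],[0,0,0,0,0,0],[0,0,0,0,0,0]]}}

```text
t: 7.53
eef_pos: [0.5429, -0.0836, 0.1945]
ee_rot: [3.142, -0.002, -2.967]
force: [-4.9, -0.5, 3.1]
width: 0.055
```

Contact found. Now I'll press a little more, retract, rise, and go around to the right end with the fingers shut.

Call:
{"op": "move_arm", "data": {"deltas": [[0.8,0.14,0,0,0,0],[0,0,0,0,0,0],[0,0,0,0,0,0],[0,0,0,0,0,0],[-6,-1,0,0,0,0]]}}

```text
t: 7.95
eef_pos: [0.5391, -0.0841, 0.1947]
ee_rot: [-3.141, 0.001, -2.967]
force: [0.8, -0.1, 0.4]
width: 0.0547
```

Call:
{"op": "move_arm", "data": {"deltas": [[-12,-2,0,0,0,0],[0,0,30,0,0,0],[0,0,38,0,0,0],[0,0,35,0,0,0],[0,0,0,0,0,0]]}}

```text
t: 8.37
eef_pos: [0.5291, -0.086, 0.305]
ee_rot: [-3.14, 0.013, -2.965]
force: [1.5, 0.3, -0.2]
width: 0.0552
```

Call:
{"op": "move_arm", "data": {"deltas": [[0,0,0,0,0,0],[21,-23,0,0,0,0],[21,-23,0,0,0,0],[21,-23,0,0,0,0],[21,-23,0,0,0,0]], "claw": 255}}

```text
t: 8.78
eef_pos: [0.6112, -0.1791, 0.2968]
ee_rot: [3.141, 0.0, -2.966]
force: [0.5, 1.6, -0.5]
width: 0.0276
```

```bash
python3 - <<'E'
from h import *
a=save('side','s3');b=save('top','t3')
print(arm.get_state()['eef_pos'],arm.get_state()['width'])
cv2.imwrite('pics/c3.png',np.hstack([cv2.resize(x[y:y+200,u:u+200],(400,400)) for x,y,u in((a[:,:,::-1],130,220),(b[:,:,::-1],130,220))]))
E
```

```text
[ 0.61262576 -0.18082875  0.29575715] 0.019082673711201793
```

View pics/c3.png

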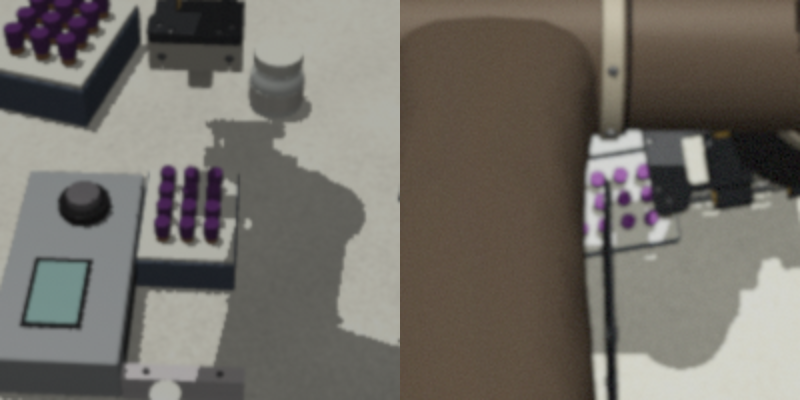

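The left crop shows the rack flush against the scanner face, with its left-near top corner at side pixel about (338,261). The gripper is up and clear to the right of the rack.

```bash
python3 - <<'E'
from h import *
O=np.array([.609,.105]);c,s=np.cos(.174),np.sin(.174)
for uv in((338.5,261),(339,217.5),(288.5,259)):
    p=atz('side',uv,.04)[:2]-O; print(p@[c,s],p@[-s,c])
E
```

```text
-0.08835485707593112 -0.1085747158168705
-0.08565146568167883 -0.22040356766765398
0.00041021175299929785 -0.10817976619311288
```

Call:
{"op": "move_arm", "data": {"deltas": [[0,0,-30,0,0,0],[0,0,-30,0,0,0],[0,0,-25,0,0,0],[0,0,-15,0,0,0],[0,0,0,0,0,0]]}}

```text
t: 9.3
eef_pos: [0.6084, -0.1779, 0.1928]
ee_rot: [3.14, -0.007, -2.968]
force: [-1.2, -0.7, -0.0]
width: 0.0005
```

Call:
{"op": "move_arm", "data": {"deltas": [[-0.7,4,0,0,0,0],[-0.7,4,0,0,0,0],[-0.7,4,0,0,0,0],[-0.7,4,0,0,0,0],[-0.7,4,0,0,0,0]]}}

```text
t: 9.72
eef_pos: [0.6071, -0.1576, 0.1989]
ee_rot: [-3.141, 0.002, -2.967]
force: [0.1, 0.0, 0.3]
width: 0.0001
```

Call:
{"op": "move_arm", "data": {"deltas": [[-0.7,4,0,0,0,0],[-0.7,4,0,0,0,0],[-0.7,4,0,0,0,0],[-0.7,4,0,0,0,0],[-0.7,4,0,0,0,0]]}}

```text
t: 10.13
eef_pos: [0.6034, -0.1381, 0.1979]
ee_rot: [-3.141, 0.0, -2.967]
force: [0.4, -3.0, 1.4]
width: 0.0006
```

Call:
{"op": "move_arm", "data": {"deltas": [[-0.7,4,0,0,0,0],[-0.7,4,0,0,0,0],[-0.7,4,0,0,0,0],[-0.7,4,0,0,0,0],[-0.7,4,0,0,0,0]]}}

```text
t: 10.55
eef_pos: [0.5999, -0.118, 0.1978]
ee_rot: [-3.141, 0.0, -2.967]
force: [-0.1, -2.4, 2.2]
width: 0.0006
```

```bash
python3 - <<'E'
from h import *
a=save('side','s4')
cv2.imwrite('pics/c4.png',cv2.resize(a[130:350,210:430,::-1],(560,560)))
E
```

```text
(no output)
```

View pics/c4.png

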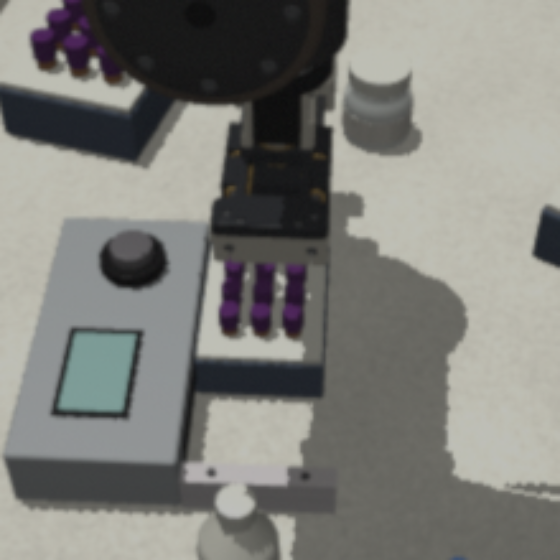

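The rack is sliding squarely along the face, about 70–75 mm short of the fence. I'll continue.

Call:
{"op": "move_arm", "data": {"deltas": [[-0.7,4,0,0,0,0],[-0.7,4,0,0,0,0],[-0.7,4,0,0,0,0],[-0.7,4,0,0,0,0],[-0.7,4,0,0,0,0]]}}

```text
t: 11.02
eef_pos: [0.5963, -0.0979, 0.1976]
ee_rot: [-3.142, -0.0, -2.967]
force: [0.4, -4.0, 2.1]
width: 0.0006
```

Call:
{"op": "move_arm", "data": {"deltas": [[-0.7,4,0,0,0,0],[-0.7,4,0,0,0,0],[-0.7,4,0,0,0,0],[-0.7,4,0,0,0,0],[-0.7,4,0,0,0,0]]}}

```text
t: 11.43
eef_pos: [0.5928, -0.0778, 0.1976]
ee_rot: [3.142, -0.0, -2.967]
force: [-0.0, -2.4, 1.3]
width: 0.0004
```

Call:
{"op": "move_arm", "data": {"deltas": [[-0.7,4,0,0,0,0],[-0.7,4,0,0,0,0],[-0.7,4,0,0,0,0],[-0.5,3,0,0,0,0],[-0.3,2,0,0,0,0]]}}

```text
t: 11.85
eef_pos: [0.5899, -0.0608, 0.1976]
ee_rot: [3.142, -0.0, -2.967]
force: [0.6, -3.0, 0.6]
width: 0.0007
```

Call:
{"op": "move_arm", "data": {"deltas": [[-0.35,2,0,0,0,0],[-0.35,2,0,0,0,0],[-0.35,2,0,0,0,0],[-0.35,2,0,0,0,0],[0,0,0,0,0,0]]}}

```text
t: 12.27
eef_pos: [0.5885, -0.0529, 0.1976]
ee_rot: [3.141, -0.0, -2.967]
force: [0.2, -0.7, 1.3]
width: 0.0002
```

Call:
{"op": "move_arm", "data": {"deltas": [[-0.3,1.6,0,0,0,0],[-0.3,1.6,0,0,0,0],[-0.3,1.6,0,0,0,0],[0,0,0,0,0,0],[0,0,0,0,0,0]]}}

```text
t: 12.68
eef_pos: [0.5876, -0.0482, 0.1976]
ee_rot: [3.141, 0.0, -2.967]
force: [-1.0, -0.4, -0.3]
width: 0.0001
```

Call:
{"op": "move_arm", "data": {"deltas": [[-0.14,0.8,0,0,0,0],[-0.14,0.8,0,0,0,0],[-0.14,0.8,0,0,0,0],[0,0,0,0,0,0],[0,0,0,0,0,0]]}}

```text
t: 13.1
eef_pos: [0.5872, -0.0459, 0.1976]
ee_rot: [3.141, -0.0, -2.967]
force: [-0.8, -0.2, -0.3]
width: 0.0003
```

Call:
{"op": "move_arm", "data": {"deltas": [[-0.14,0.8,0,0,0,0],[-0.14,0.8,0,0,0,0],[0,0,0,0,0,0],[0,0,0,0,0,0],[0,0,0,0,0,0]]}}

```text
t: 13.52
eef_pos: [0.587, -0.0443, 0.1977]
ee_rot: [3.142, 0.0, -2.967]
force: [-0.7, 0.1, -0.8]
width: 0.0003
```

Call:
{"op": "move_arm", "data": {"deltas": [[-0.14,0.8,0,0,0,0],[-0.14,0.8,0,0,0,0],[-0.14,0.8,0,0,0,0],[0,0,0,0,0,0],[0,0,0,0,0,0]]}}

```text
t: 13.93
eef_pos: [0.5866, -0.0419, 0.1977]
ee_rot: [3.142, 0.0, -2.967]
force: [0.7, -0.2, 0.0]
width: 0.0004
```

Call:
{"op": "move_arm", "data": {"deltas": [[-0.14,0.8,0,0,0,0],[-0.14,0.8,0,0,0,0],[0,0,0,0,0,0],[0,0,0,0,0,0],[0,0,0,0,0,0]]}}

```text
t: 14.35
eef_pos: [0.5865, -0.0407, 0.1977]
ee_rot: [-3.141, 0.0, -2.967]
force: [1.1, -4.7, -0.5]
width: 0.0003
```

Call:
{"op": "move_arm", "data": {"deltas": [[-0.14,0.8,0,0,0,0],[0,0,0,0,0,0],[0,0,0,0,0,0],[0,0,0,0,0,0],[0,0,0,0,0,0]]}}

```text
t: 14.77
eef_pos: [0.5865, -0.0405, 0.1978]
ee_rot: [-3.14, 0.0, -2.967]
force: [2.2, -9.0, -1.3]
width: 0.0008
```

Call:
{"op": "move_arm", "data": {"deltas": [[-0.14,0.8,0,0,0,0],[0,0,0,0,0,0],[0,0,0,0,0,0],[0,0,0,0,0,0],[0,0,0,0,0,0]]}}

```text
t: 15.18
eef_pos: [0.5864, -0.0403, 0.198]
ee_rot: [-3.14, 0.0, -2.967]
force: [4.1, -13.6, -0.9]
width: 0.0001
```

The rack is firmly against the fence. Now I'll go back behind it to re-seat it against the face.

Call:
{"op": "move_arm", "data": {"deltas": [[1,-6,0,0,0,0],[2.5,-14,0,0,0,0],[0,0,35,0,0,0],[0,0,38,0,0,0],[0,0,35,0,0,0]]}}

```text
t: 15.6
eef_pos: [0.5894, -0.0589, 0.3067]
ee_rot: [3.141, -0.001, -2.967]
force: [1.6, 1.0, -0.9]
width: 0.0008
```

Call:
{"op": "move_arm", "data": {"deltas": [[0,0,0,0,0,0],[-22,19,0,0,0,0],[-23,20,0,0,0,0],[-23,20,0,0,0,0],[-22,20,0,0,0,0]], "claw": 95}}

```text
t: 16.02
eef_pos: [0.4983, 0.0209, 0.3055]
ee_rot: [3.141, 0.0, -2.968]
force: [-0.1, 0.6, 1.1]
width: 0.0279
```

Call:
{"op": "move_arm", "data": {"deltas": [[0,0,0,0,0,0],[0,0,0,0,0,0],[0,0,0,0,0,0],[0,0,0,0,0,0],[0,0,0,0,0,0]]}}

```text
t: 16.43
eef_pos: [0.5001, 0.0198, 0.3055]
ee_rot: [3.142, -0.0, -2.968]
force: [-0.0, 0.2, 0.7]
width: 0.0545
```

```bash
python3 - <<'E'
from h import *
a=save('side','s5')
cv2.imwrite('pics/c5.png',cv2.resize(a[160:380,210:430,::-1],(560,560)))
E
```

```text
(no output)
```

View pics/c5.png

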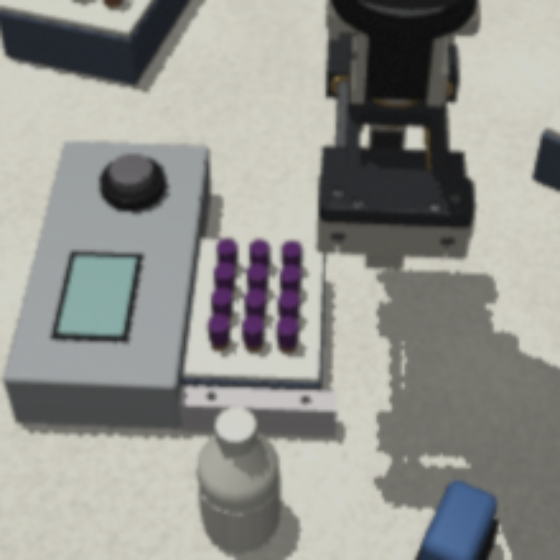

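The rack is in the corner, flush against the face and the fence as far as the crop shows. I'll do the confirming forward press.

Call:
{"op": "move_arm", "data": {"deltas": [[0,0,-30,0,0,0],[0,0,-30,0,0,0],[0,0,-28,0,0,0],[0,0,-20,0,0,0],[0,0,0,0,0,0]]}}

```text
t: 16.9
eef_pos: [0.4982, 0.0191, 0.1937]
ee_rot: [-3.14, -0.007, -2.969]
force: [-1.3, 0.0, -0.5]
width: 0.0546
```

Call:
{"op": "move_arm", "data": {"deltas": [[4,0.7,0,0,0,0],[4,0.7,0,0,0,0],[4,0.7,0,0,0,0],[4,0.7,0,0,0,0],[2,0.35,0,0,0,0]]}}

```text
t: 17.32
eef_pos: [0.5187, 0.0236, 0.1988]
ee_rot: [3.141, 0.003, -2.967]
force: [-0.1, 0.3, 0.3]
width: 0.055
```

Call:
{"op": "move_arm", "data": {"deltas": [[0.8,0.14,0,0,0,0],[0.8,0.14,0,0,0,0],[0.8,0.14,0,0,0,0],[0,0,0,0,0,0],[0,0,0,0,0,0]]}}

```text
t: 17.73
eef_pos: [0.5198, 0.0237, 0.1977]
ee_rot: [3.142, -0.0, -2.967]
force: [-0.5, 0.5, -0.4]
width: 0.0549
```

Call:
{"op": "move_arm", "data": {"deltas": [[1,0.17,0,0,0,0],[1,0.17,0,0,0,0],[1,0.17,0,0,0,0],[0,0,0,0,0,0],[0,0,0,0,0,0]]}}

```text
t: 18.15
eef_pos: [0.5227, 0.0242, 0.1975]
ee_rot: [-3.142, -0.001, -2.967]
force: [-1.0, 0.0, 0.3]
width: 0.055
```

Call:
{"op": "move_arm", "data": {"deltas": [[0.8,0.14,0,0,0,0],[0.8,0.14,0,0,0,0],[0,0,0,0,0,0],[0,0,0,0,0,0],[0,0,0,0,0,0]]}}

```text
t: 18.57
eef_pos: [0.5232, 0.0241, 0.1973]
ee_rot: [-3.141, -0.003, -2.967]
force: [-6.8, -0.3, 3.9]
width: 0.0553
```

Call:
{"op": "move_arm", "data": {"deltas": [[0.8,0.14,0,0,0,0],[0,0,0,0,0,0],[0,0,0,0,0,0],[-4,-0.7,0,0,0,0],[-14,-2.5,0,0,0,0]]}}

```text
t: 18.98
eef_pos: [0.509, 0.022, 0.1979]
ee_rot: [3.142, 0.003, -2.966]
force: [1.3, 0.4, -0.5]
width: 0.0549
```

Call:
{"op": "move_arm", "data": {"deltas": [[0,0,0,0,0,0],[0,0,36,0,0,0],[0,0,36,0,0,0],[0,0,36,0,0,0],[0,0,0,0,0,0]], "claw": 255}}

```text
t: 19.4
eef_pos: [0.5101, 0.0222, 0.313]
ee_rot: [3.141, 0.012, -2.965]
force: [1.2, 0.3, 0.6]
width: 0.0271
```

Call:
{"op": "move_arm", "data": {"deltas": [[36,-12,0,0,0,0],[36,-12,0,0,0,0],[36,-12,0,0,0,0],[36,-12,0,0,0,0],[35,-12,0,0,0,0]]}}

```text
t: 19.82
eef_pos: [0.6886, -0.0393, 0.3058]
ee_rot: [-3.141, 0.002, -2.967]
force: [0.3, 0.8, -0.1]
width: 0.0008
```

Call:
{"op": "move_arm", "data": {"deltas": [[0,0,-15,0,0,0],[0,0,-10,0,0,0],[0,0,-10,0,0,0],[0,0,0,0,0,0],[0,0,0,0,0,0]]}}

```text
t: 20.23
eef_pos: [0.6856, -0.0382, 0.2703]
ee_rot: [-3.141, -0.001, -2.966]
force: [-0.4, -0.3, 0.3]
width: 0.0006
```

```bash
python3 - <<'E'
from h import *
a=save('side','s6');b=save('top','t6')
print(arm.get_state()['eef_pos'])
cv2.imwrite('pics/c6.png',np.hstack([cv2.resize(x[y:y+200,u:u+200],(400,400)) for x,y,u in((a[:,:,::-1],160,190),(b[:,:,::-1],130,200))]))
E
```

```text
[ 0.68614734 -0.03807876  0.271792  ]
```

View pics/c6.png

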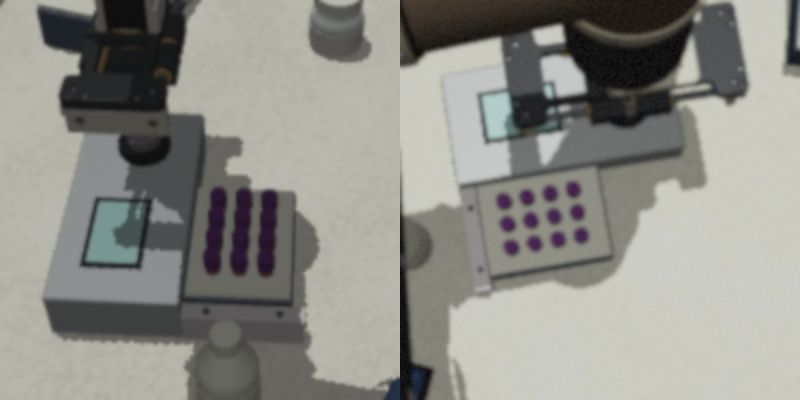

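Both crops show the rack snug in the corner and the fingers above the button. I'll press down.

Call:
{"op": "move_arm", "data": {"deltas": [[0,0,-5,0,0,0],[0,0,-5,0,0,0],[0,0,-3,0,0,0],[0,0,0,0,0,0],[0,0,0,0,0,0]]}}

```text
t: 20.75
eef_pos: [0.6862, -0.0386, 0.2574]
ee_rot: [-3.142, -0.0, -2.967]
force: [0.1, 0.5, -0.0]
width: 0.0003
```

Call:
{"op": "move_arm", "data": {"deltas": [[0,0,-1.5,0,0,0],[0,0,-1.5,0,0,0],[0,0,0,0,0,0],[0,0,0,0,0,0],[0,0,0,0,0,0]]}}

```text
t: 21.17
eef_pos: [0.6863, -0.0385, 0.2547]
ee_rot: [-3.142, 0.0, -2.967]
force: [0.6, 0.0, -0.6]
width: 0.0008
```

Call:
{"op": "move_arm", "data": {"deltas": [[0,0,-1.5,0,0,0],[0,0,-1.5,0,0,0],[0,0,0,0,0,0],[0,0,0,0,0,0],[0,0,0,0,0,0]]}}

```text
t: 21.58
eef_pos: [0.6863, -0.0385, 0.2516]
ee_rot: [-3.142, -0.0, -2.967]
force: [0.2, 0.0, -0.6]
width: 0.0005
```

Call:
{"op": "move_arm", "data": {"deltas": [[0,0,-1.5,0,0,0],[0,0,-1.5,0,0,0],[0,0,0,0,0,0],[0,0,0,0,0,0],[0,0,0,0,0,0]]}}

```text
t: 22.0
eef_pos: [0.6865, -0.0385, 0.2489]
ee_rot: [-3.141, 0.001, -2.967]
force: [-0.1, -0.3, 2.1]
width: 0.0005
```

Call:
{"op": "move_arm", "data": {"deltas": [[0,0,-1.5,0,0,0],[0,0,-1.5,0,0,0],[0,0,0,0,0,0],[0,0,0,0,0,0],[0,0,0,0,0,0]]}}

```text
t: 22.42
eef_pos: [0.6865, -0.0385, 0.2459]
ee_rot: [-3.142, 0.001, -2.967]
force: [1.1, 0.5, 4.5]
width: 0.0004
```

Call:
{"op": "move_arm", "data": {"deltas": [[0,0,-1,0,0,0],[0,0,-1,0,0,0],[0,0,0,0,0,0],[0,0,0,0,0,0],[0,0,0,0,0,0]]}}

```text
t: 22.83
eef_pos: [0.6864, -0.0385, 0.2444]
ee_rot: [-3.141, 0.001, -2.967]
force: [-2.2, 0.8, 7.8]
width: 0.0006
```

Call:
{"op": "move_arm", "data": {"deltas": [[0,0,-1,0,0,0],[0,0,0,0,0,0],[0,0,0,0,0,0],[0,0,0,0,0,0],[0,0,0,0,0,0]]}}

```text
t: 23.25
eef_pos: [0.6864, -0.0385, 0.2443]
ee_rot: [-3.141, 0.001, -2.966]
force: [-3.4, 0.9, 14.6]
width: 0.0006
```

Call:
{"op": "move_arm", "data": {"deltas": [[0,0,5,0,0,0],[0,0,10,0,0,0],[0,0,30,0,0,0],[0,0,35,0,0,0],[0,0,40,0,0,0]]}}

```text
t: 23.67
eef_pos: [0.6854, -0.0386, 0.3618]
ee_rot: [3.141, -0.005, -2.967]
force: [1.2, 0.2, -1.3]
width: 0.0002
```

```bash
python3 - <<'E'
from h import *
a=save('side','s7');b=save('top','t7')
cv2.imwrite('pics/c7.png',np.hstack([cv2.resize(x[y:y+250,u:u+250],(400,400)) for x,y,u in((a[:,:,::-1],150,170),(b[:,:,::-1],130,180))]))
for t in('bottle','jar','stamp'):
    print(t,[atz(n,x['xy'],0)[:2].round(3)for n in('top','side') for x in arm.spot_point(t,n)[:1]])
E
```

```text
bottle [array([0.548, 0.166]), array([0.555, 0.17 ])]
jar [array([ 0.551, -0.291]), array([ 0.548, -0.292])]
stamp [array([0.424, 0.176]), array([0.431, 0.172])]
```

View pics/c7.png

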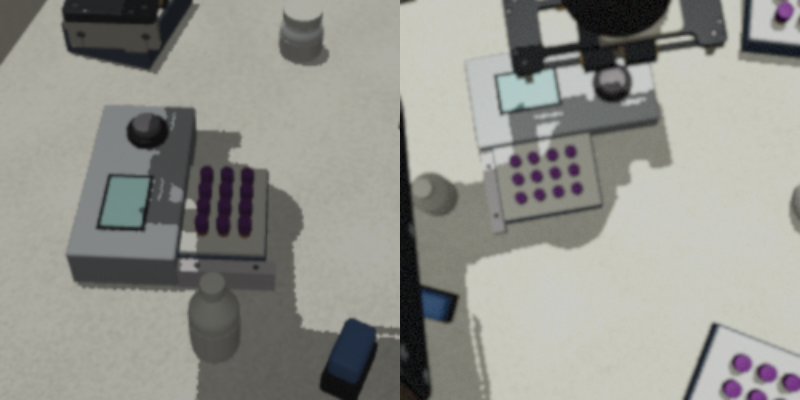

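The rack is still home, the button is back up, and nothing else has moved. The robot is clear, so I'm handing in.

```bash
python3 -c "
from station import arm; print(arm.job_done())"
```

```text
the job is handed in; nothing more can be done
None
```

The smallest rack is pushed into the scanner's corner, the scan button was pressed fully and let go, and the job is handed in. The robot's clock stood at about 24 s of the 58 s allowed.

- **Rack:** I slid it with two fingers against the scanner's face, then with shut fingers against the side fence, and then pressed it forward once more. Each stop showed as a force rise: 5–7 N at the face and 14 N at the fence. The last picture shows it in the corner with no visible gap; I did not measure the final gap numerically.
- **Button:** It went down until it stopped, at 14.6 N against about 5 N for the spring. In the last picture it is free, with the gripper well above it.
- **Bottle, jar and stamp:** They stand within about 8 mm of their first readings. The two cameras disagreed by up to 9 mm, so I take that as detector noise. The gripper never came near them and I saw no unexpected forces.

No checks failed.

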